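Run in the rotary inspection stand and stop it on zero

TASK

Run in the freshly greased rotary inspection stand: with the knob of its blue hand crank, wind the platter up counter-clockwise (seen from above) to 21 turns per minute and keep it between 19 and 23 turns per minute for 5 seconds without a break, never letting it go over 28. Then bring it to a stop with the orange zero mark right under the tip of the red pointer, let go of the knob so that everything stays at rest, and leave the felt wiper in its guide and the gauges and bottle standing around undisturbed.

Things in the scene. Friction and masses are not known exactly. Their poses are not given: they have to be found in the camera images.
- stand: the rotary inspection stand: a grey square cast base, 250 x 250 mm and 34 mm high, fixed to the table; origin under its centre, on the platter's axis; its x axis points to the red pointer. It carries a round aluminium platter, 240 mm in diameter, top face 65 mm above the table, that turns about the vertical axis.
- axis_top (a point): the platter's axis at the platter's top face, 65 mm above the table; axes as those of the stand
- platter (a joint): turning angle of the platter relative to the base, rad, positive counter-clockwise from above, counting on past full turns; the mark is under the pointer at 0 and every multiple of 2 pi. 21 turns per minute are 2.20 rad/s (19 to 23: 1.99 to 2.41; 28: 2.93). Nominal inertia 0.044 kg m2 (true: 0.7 to 1.4 times). Bearing drag 0.01 N m plus 0.004 N m per rad/s, to which the wiper adds more.
- crank (a joint): angle of the crank relative to the platter, rad, positive counter-clockwise, unlimited. A fluid coupling joins them: torque on the platter = 0.06 N m per rad/s by which the crank turns faster than the platter (a slower crank brakes it); it holds no angle. Let go, the crank is dragged along by the platter. At 0 the crank arm points along the zero mark.
- zero_mark (a point): a point on the orange zero mark on the platter's top face, 110 mm from the axis. The mark is a radial orange line 12 mm wide that runs from 75 mm out to the rim; fine black lines divide the rest of the rim.
- pointer_tip (a point): tip of the red pointer fixed to the base, 110 mm from the axis and about 10 mm above the platter's top face; the pointer reaches in from a 78 mm high post outside the rim and stays clear of the crank.
- knob_grip (a point): where to hold the crank's black knob: on its axis, 135 mm above the table. Knob: upright cylinder 28 mm in diameter, 95 to 160 mm above the table, spinning freely on its pin, so a gripper can go round without turning. It stands 70 mm from the platter's axis on a blue arm (22 mm wide, top 92 mm above the table) and circles above the platter, clear of all else for fingertips above 105 mm.
- micrometer_stand: grey cast micrometer stand, 120 x 75 mm, 120 mm high, a bystander; origin under its foot
- plug_gauges: wooden block 50 x 100 mm with three upright plug gauges, 90 mm high, a bystander; origin under its foot
- oil_bottle: yellow oil bottle, 54 mm in diameter, 130 mm high, a bystander; origin under its foot
- setting_ring: dark steel setting ring lying flat, 84 mm in diameter, 25 mm high, a bystander; origin under its centre
- wiper: felt wiper with a brass weight, 22 x 40 x 34 mm, 70 g nominal, lying loose in a grey guide on the side away from the pointer, top 99 mm above the table. It rests on the platter 103 mm from the axis and brakes it by its weight: 0.052 N m of dry friction nominal (true: 0.3 to 2.3 times). Origin: centre of its underside.

How it is judged (in metres and radians):
On the way, in this order (a step that is already met when the one before it is completed fails the run):
1. the platter turns counter-clockwise at 19 to 23 turns per minute for 5 s without a break (velocity of joint platter between 1.99 and 2.41 rad/s), for 5 s.
2. the platter stands still with the zero mark under the pointer (horizontal distance between zero_mark and pointer_tip below 0.013 m and velocity of joint platter between -0.05 and 0.05 rad/s), for 0.3 s.
At the end, for the whole second after the job is handed in: The platter is at rest with the zero mark within 13 mm (about 0.12 rad) of the pointer tip seen from above, and the crank is released and at rest (all of step 2 and velocity of joint crank between -0.3 and 0.3 rad/s); the robot touches nothing.
It fails at once if the platter turns faster than 28 turns per minute (velocity of joint platter above 2.93 rad/s or velocity of joint platter below -2.93 rad/s).
It fails at once if a bystander is pushed by more than 30 mm or tipped (distance of any of micrometer_stand, plug_gauges, oil_bottle, setting_ring from where it was at the start of the episode above 0.03 m or angle between any of micrometer_stand, plug_gauges, oil_bottle's own z axis and vertical above 0.5 rad).
It fails at once if the felt wiper is taken out of its guide (distance of wiper from where it was at the start of the episode above 0.02 m).
It also fails if it takes over 58 s, if anything falls off the work surface, if the arm or the gripper's body presses on something with over 40 N, if the wrist force passes 120 N, or if a joint passes its speed limit or range.

ROBOT

A 6-joint arm with a two-finger parallel gripper is mounted at the origin on the work surface. World frame = base frame: x ahead of the robot, y to its left, z up, the work surface at z = 0. Lengths are in mm, angles in rad, forces in N, time in s.
With the tool pointing down it reaches from about 350 to 975 mm from the base axis. Payload 7.1 kg.
Tool frame: the origin (TCP) lies at the very end of the fingers, on their centre line; the grasp point (between the pads) lies 19 mm behind it; z points along the fingers, y is the line along which they close (so a half turn about z gives the same grasp; the last joint's range is limited). The gripper opens to 88 mm and grips with 3 to 60 N. Pads are 20 mm wide; open, the fingers measure 115 mm over their backs; the gripper's body (75 mm by 178 mm) begins 61 mm behind the grasp point.
Start: joints at [1.325, 0.423, 1.63, -0, 1.089, -0.019], TCP at [140.507, 608.985, 222.675] pointing down, gripper open.
Joint ranges: [-3, 3], [-0.9, 2.11], [0.09, 2.58], [-1.31, 4.45], [0.11, 2.69], [-2.54, 2.54]. Speed limits (rad/s): [2.39, 2.39, 3.01, 3.14, 3.14, 3.14].

INTERFACE

Orientations are given as a rotation vector (axis times angle).
In Python, from workcell import ctrl, optics gives the robot as it stands.
- The arm moves only by the shell command python3 -m jog 'ROWS'. ROWS is JSON, a list of rows, each a list of 7 numbers: the shift along the tool's x, y, z in units of 40 mm (1.0 is 40 mm), then the turn, a rotation vector about the tool's x, y, z in units of 6 degrees (1.0 is 6 degrees), then the opening, from 0 (shut) to 1 (fully open). A call has 1 to 20 rows; each row shifts and turns the commanded pose from where the row before left it, along the tool's axes as they then stand; what a row does not reach is not made up. A row lasts 1/10 s, in which the tool goes at most 50 mm and 8.59 degrees, less where a joint would pass 70% of its speed; a pose out of reach is approached as far as the arm can. A call is refused whole if a number of a shift passes 1 or a number of a turn 1, either way. A call with a gripper value outside its range is refused whole. The fingers move at their own pace and stop on an object; the grip force is fixed at half the most. Time passes only in rows, so rows that do not move let the fingers close. It gives the time, the measured TCP pose, the force, the opening and the grip force at its end, in the units of the state.
- ctrl.get_obs(): the state, without advancing time (a new reading comes with each control period).
- optics.get_image(name): name is "scene" or "top"; returns the picture (420x560x3 uint8, red, green, blue); there is no depth.
- optics.camera_model(name): a dict with "fov_y" (degrees; the focal length in pixels is half the picture's height over the tangent of half this angle, whatever the lens; pixels are square), "cx", "cy" (the principal point, pixels), "view" (4x4, takes a point from world to camera coordinates). Camera axes: x right, y up, looking along -z (the intrinsics and any distortion apply to the point x, -y, -z); pixel columns grow to the right and rows downward; lengths in mm; the calibration is good to about 2 mm. A picture is of the moment at which its call begins. camera_model takes no time and is no camera call.
- ctrl.close_job(): hands the job in; it is judged then, once.
Trained networks look in the newest picture that a camera, given by its name, has taken for a name from the list of things; names that differ only in an ending like _2 or _b are one class to them, and where a whole thing is asked for, a point or a joint stands for the part that bears it (a point fixed in the world has none). Each returns a list of dicts, best first, with "conf" (0 to 1); they miss things now and then, are a little off and sometimes report something else, mostly with a low value. They report only what shows in the picture. A call takes as long as a camera call.
- optics.masks_of(target, camera): "pixels" (420x560 bool, what is visible of it) and "extent" ([centre column, centre row, width, height] in pixels, round what is visible of it).
The state is a dict: "t": time; "qpos": joint angles; "qvel": joint speeds; "joint_torque": joint torques, N m; "ee_pos": TCP position; "orientation": TCP orientation; "ft_force": force on the tool from outside, world axes, zero at the start; "moment": the same for the moment, N m; "width": finger opening in mm; "grasp_force": force on a finger pad.
Only numpy, scipy, OpenCV 4.12 (cv2) and the standard library are available. Lean on these libraries where they do the work, as an engineer would, in place of code of your own. Each camera call takes 0.05 s, during which the arm holds its last target. There are 200 camera calls.

## Working session

There is one attempt and no reset: what is moved stays moved. The work goes in short steps, Python scripts to look and compute and a shell command to move; the robot and the scene stay as the last step left them, time stands still between calls to the robot, and variables do not carry over. Pictures are saved under pics/ and viewed, at most 10 in all, crops included, and the job is handed in when it is done.

```bash
ls; mkdir -p pics; cat > h.py <<'E'
import numpy as np, cv2, math
from workcell import ctrl, optics
def cam(n):
    m=optics.camera_model(n); V=np.array(m['view']); f=210/math.tan(math.radians(m['fov_y'])/2)
    return m,V,f
def unproj(n,u,v,z):
    m,V,f=cam(n); d=np.array([(u-m['cx'])/f,-(v-m['cy'])/f,-1.])
    R=V[:3,:3]; c=-R.T@V[:3,3]; w=R.T@d
    return c+w*(z-c[2])/w[2]
def proj(n,p):
    m,V,f=cam(n); q=V[:3,:3]@np.array(p,float)+V[:3,3]
    return m['cx']+f*q[0]/-q[2], m['cy']-f*q[1]/-q[2]
def shot(n,name=None):
    im=optics.get_image(n)
    if name: cv2.imwrite('pics/'+name,im[:,:,::-1])
    return im
E
python3 - <<'E'
from h import *
for n in('scene','top'):
    shot(n,n+'0.png'); print(optics.camera_model(n))
a=[cv2.imread(f'pics/{n}0.png') for n in('scene','top')]
for n in('top','scene'):
  for t in('stand','platter','crank','knob_grip','wiper','zero_mark','pointer_tip','oil_bottle','plug_gauges','micrometer_stand','setting_ring'):
    r=optics.masks_of(t,n)[:2]; print(n,t,[(round(x['conf'],2),np.round(x['extent']).tolist()) for x in r])
print(ctrl.get_obs())
E
```

```text
pics
{'fov_y': 55.90833528045644, 'cx': 278.99072733749, 'cy': 213.1599228471596, 'view': array([[-3.52138637e-01,  9.35811055e-01,  1.60015664e-02,
         1.46123628e+02],
       [-6.04525478e-01, -2.40463888e-01,  7.59424825e-01,
         2.06712641e+02],
       [ 7.14525946e-01,  2.57749468e-01,  6.50398251e-01,
        -1.43467012e+03],
       [ 0.00000000e+00,  0.00000000e+00,  0.00000000e+00,
         1.00000000e+00]])}
{'fov_y': 47.018664661059915, 'cx': 276.2789120875024, 'cy': 216.10983067750027, 'view': array([[-3.59012131e-03, -9.99991565e-01,  1.99522361e-03,
         4.94283984e+00],
       [ 9.76828522e-01, -3.07997845e-03,  2.14001290e-01,
        -4.89646982e+02],
       [-2.13993339e-01,  2.71728192e-03,  9.76831340e-01,
        -1.42262542e+03],
       [ 0.00000000e+00,  0.00000000e+00,  0.00000000e+00,
         1.00000000e+00]])}
top stand [(0.77, [287.0, 195.0, 110.0, 105.0])]
top platter [(0.55, [284.0, 189.0, 78.0, 79.0]), (0.53, [285.0, 195.0, 107.0, 104.0])]
top crank []
top knob_grip []
top wiper [(0.66, [266.0, 210.0, 20.0, 10.0]), (0.34, [296.0, 167.0, 10
[... 971 characters left out ...]
1.0, 239.0, 33.0, 26.0])]
{'t': 1.2, 'qpos': array([ 1.32498751e+00,  4.23099037e-01,  1.62992131e+00, -5.79186327e-06,
        1.08859901e+00, -1.90290708e-02]), 'qvel': array([ 0.00039346,  0.00048836,  0.00022597,  0.00075449, -0.00115005,
       -0.0004853 ]), 'joint_torque': array([ 1.00993700e-04, -5.44580555e+01, -2.74042994e+01,  6.45330828e-02,
        1.65876903e-02, -4.61243008e-05]), 'ee_pos': array([140.51276904, 608.97068698, 222.6672723 ]), 'orientation': array([ 3.55457572e-01,  3.12141707e+00, -4.26512552e-05]), 'ft_force': array([-0.13920146,  0.31047184, -0.32837912]), 'moment': array([-0.00214635, -0.00927304,  0.03528924]), 'grasp_force': 0.0, 'width': 87.98733403206556}
```

View pics/top0.png

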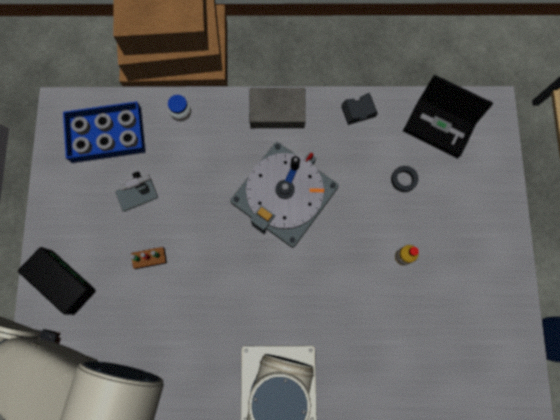

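View pics/scene0.png

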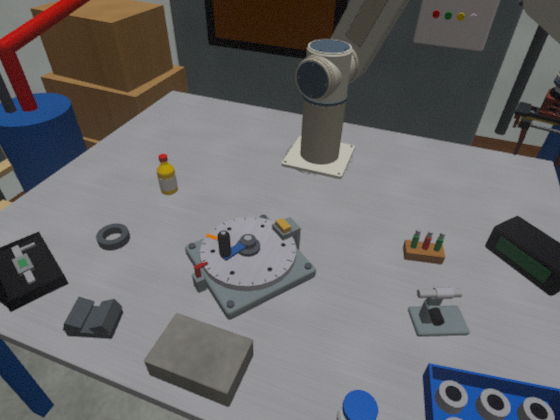

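The top picture shows the stand centred near (285,190), with the knob at (295,162), the orange mark at (318,190), the pointer at (311,157) and the wiper at (265,213). The scene picture shows the knob at (224,243) and the mark at (212,237). I'll rectify the platter plane from both cameras.

```bash
cat >> h.py <<'E'
def rect(im,n,z,c,half=160):
    # metric bird's-eye map of plane z, 1 mm/px; row 0 = +x, col 0 = +y
    P=np.float32([proj(n,(c[0]+half*sx,c[1]+half*sy,z)) for sx,sy in((1,1),(1,-1),(-1,-1),(-1,1))])
    H=cv2.getPerspectiveTransform(P,np.float32([[0,0],[2*half,0],[2*half,2*half],[0,2*half]]))
    return cv2.warpPerspective(im,H,(2*half,2*half),flags=cv2.INTER_CUBIC)
E
python3 - <<'E'
from h import *
c=np.round(unproj('top',285,189,65)[:2]); print(c)
ims={n:cv2.imread(f'pics/{n}0.png') for n in('top','scene')}
cv2.imwrite('pics/rect0.png',cv2.resize(np.hstack([rect(ims[n],n,65,c) for n in ims]),(800,400)))
for n in ims:
    g=cv2.cvtColor(rect(ims[n],n,65,c),cv2.COLOR_BGR2GRAY)
    print(n,cv2.HoughCircles(cv2.GaussianBlur(g,(5,5),1),cv2.HOUGH_GRADIENT,1,100,param1=80,param2=15,minRadius=115,maxRadius=125))
for n in('scene','top'):
    hsv=cv2.cvtColor(ims[n],cv2.COLOR_BGR2HSV)
    for nm,lo,hi in(('orange',(6,150,120),(18,255,255)),('red',(0,150,80),(4,255,255)),('dark',(0,0,0),(180,255,45)),('blue',(105,120,60),(125,255,255))):
        m=cv2.inRange(hsv,lo,hi); k,_,s,ce=cv2.connectedComponentsWithStats(m)
        print(n,nm,[(s[i].tolist(),np.round(ce[i],1).tolist()) for i in range(1,k) if s[i,4]>4 and 180<ce[i][0]<345 and 140<ce[i][1]<320])
ctr=[-np.array(cam(n)[1])[:3,:3].T@cam(n)[1][:3,3] for n in('scene','top')];print(ctr)
E
```

```text
[572. -24.]
top None
scene [[[157.5 154.5 117.7]]]
scene orange [([206, 234, 12, 6, 33], [211.9, 236.4])]
scene red [([195, 262, 12, 7, 31], [199.4, 265.2])]
scene dark [([218, 233, 12, 24, 214], [224.1, 245.2])]
scene blue [([224, 243, 21, 17, 122], [235.4, 249.5])]
top orange [([310, 189, 14, 3, 41], [316.7, 190.0])]
top red [([307, 154, 6, 6, 15], [309.7, 155.9])]
top dark [([291, 158, 8, 12, 69], [294.4, 164.4]), ([278, 187, 14, 10, 61], [284.7, 192.1]), ([253, 223, 13, 10, 30], [259.1, 228.0])]
top blue [([286, 169, 10, 14, 76], [290.2, 175.8])]
[array([1201.5278544 ,  282.74827755,  773.78601645]), array([ 173.88651881,    7.30037034, 1494.44032051])]
```

View pics/rect0.png

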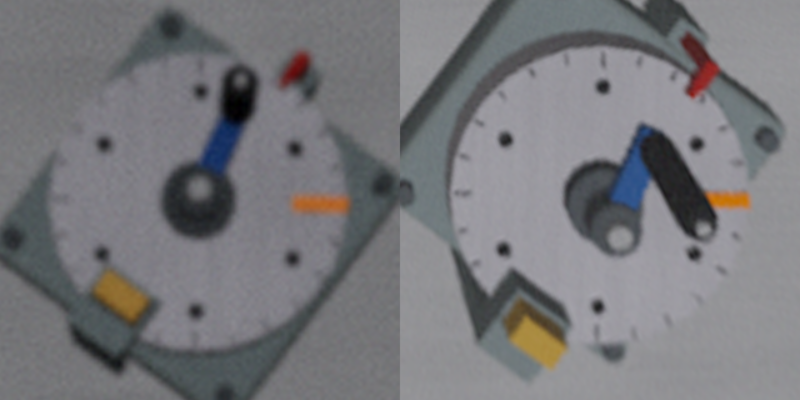

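The rectified views put the axis at (200,196) in the scene half and (198,201) in the top half. The mark points to world −y and the pointer is up and to the right. Next I'll work out the knob and pointer angles.

```bash
cat >> h.py <<'E'
CS={'scene':np.array([574.9,-24.]),'top':np.array([571.,-22.4])}   # axis as each camera sees it
C=np.array([573.,-23.2])
def rel(n,u,v,z):
    d=unproj(n,u,v,z)[:2]-CS[n]; return np.round(d,1),round(float(np.hypot(*d)),1),round(math.degrees(math.atan2(d[1],d[0])),1)
def fromrect(n,u,v,z,c=(572,-24),zr=65):
    p=(c[0]+160-v*.8,c[1]+160-u*.8,zr); return rel(n,*proj(n,p),z)
E
python3 - <<'E'
from h import *
print('knob top', fromrect('top',241,76,160),fromrect('scene',304,229,160))
print('knob low', fromrect('top',239,108,97),fromrect('scene',252,140,97))
print('tip', fromrect('top',284,80,75),fromrect('scene',294,95,75))
print('mark', fromrect('top',320,204,65),fromrect('scene',328,200,65))
print('holes',[fromrect('top',*p,34)[::2] for p in((172,24),(383,184),(225,395),(12,238))])
print('wiper', fromrect('top',121,296,99),fromrect('scene',137,340,99))
E
```

```text
knob top (array([ 67.1, -30.1]), 73.6, -24.2) (array([ 61.4, -30.9]), 68.7, -26.7)
knob low (array([ 64. , -31.4]), 71.3, -26.1) (array([ 71.4, -25.9]), 75.9, -19.9)
tip (array([ 93.5, -68.1]), 115.7, -36.1) (array([ 88.8, -69.8]), 113.0, -38.2)
mark (array([ -2.2, -97.6]), 97.6, -91.3) (array([  -2.9, -102.4]), 102.4, -91.6)
holes [(array([153.5,  20.6]), 7.6), (array([  22.7, -151.9]), -81.5), (array([-149.7,  -22.7]), -171.4), (array([-21.4, 151.4]), 98.1)]
wiper (array([-83.4,  60.8]), 103.3, 143.9) (array([-79.3,  62.7]), 101.1, 141.7)
```

```bash
python3 -m jog '[[0,0,0,0,0,-0.722,1],[0,0,0,0,0,-0.722,1],[0,0,0,0,0,-0.722,1],[-0.729,-0.974,0,0,0,0,1],[-0.729,-0.974,0,0,0,0,1],[-0.729,-0.974,0,0,0,0,1],[-0.729,-0.974,0,0,0,0,1],[-0.729,-0.974,0,0,0,0,1],[-0.729,-0.974,0,0,0,0,1],[-0.729,-0.974,0,0,0,0,1],[-0.729,-0.974,0,0,0,0,1],[-0.729,-0.974,0,0,0,0,1],[-0.729,-0.974,0,0,0,0,1],[-0.729,-0.974,0,0,0,0,1],[-0.729,-0.974,0,0,0,0,1],[-0.729,-0.974,0,0,0,0,1],[-0.729,-0.974,0,0,0,0,1],[-0.729,-0.974,0,0,0,0,1],[-0.729,-0.974,0,0,0,0,1],[-0.729,-0.974,0,0,0,0,1]]'; python3 -m jog '[[0,0,0,0,0,0,1]]'; python3 - <<'E'
from h import *
o=ctrl.get_obs(); print(o['t'],o['ee_pos'],o['orientation'],o['qpos'],o['ft_force'])
shot('scene','a.png'); im=cv2.imread('pics/a.png')[130:340,120:400]; cv2.imwrite('pics/ac.png',cv2.resize(im,None,fx=2.5,fy=2.5))
E
```

```text
t: 3.2
ee_pos: [637.2, -55.2, 222.8]
orientation: [0.0, 3.141, 0.0]
ft_force: [0.3, 1.0, 1.1]
width: 87.9
grasp_force: 0.0
t: 3.3
ee_pos: [639.4, -58.0, 222.7]
orientation: [0.006, 3.139, -0.002]
ft_force: [-0.5, -0.4, -0.3]
width: 87.9
grasp_force: 0.0
3.3 [639.35693839 -57.99786409 222.66301969] [ 6.49339632e-03  3.13891758e+00 -2.06080941e-03] [-1.08509490e-01  4.46677889e-01  1.59222129e+00 -1.14706288e-03
  1.09990165e+00 -1.67464950e+00] [-0.52196367 -0.36570085 -0.34710434]
```

View pics/ac.png

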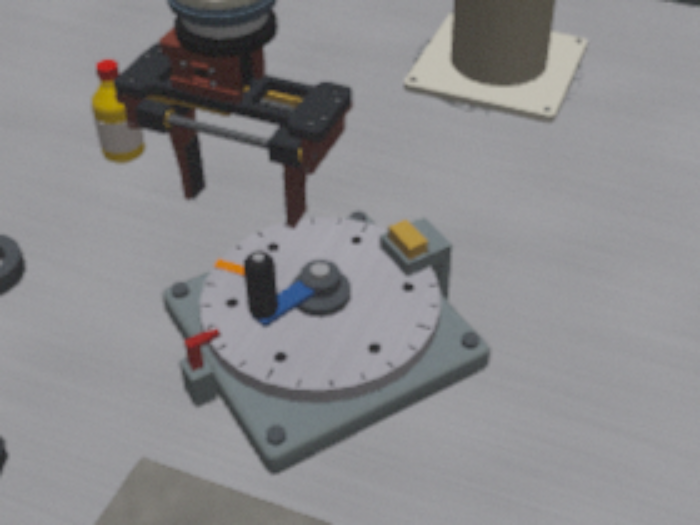

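The gripper hangs above the platter with the knob at crop (260,285), so the arm's path is clear. Now I'll descend over the knob.

```bash
python3 -m jog '[[0,0,0.667,0,0,0,1],[0,0,0.667,0,0,0,1],[0,0,0.667,0,0,0,1],[0,0,0.667,0,0,0,1],[0,0,0,0,0,0,1],[0,0,0,0,0,0,1]]'; python3 - <<'E'
from h import *
shot('scene','b.png'); im=cv2.imread('pics/b.png')[170:310,150:360]; cv2.imwrite('pics/bc.png',cv2.resize(im,None,fx=3,fy=3))
E
```

```text
t: 3.95
ee_pos: [635.8, -52.5, 116.2]
orientation: [0.001, -3.141, -0.0]
ft_force: [0.7, 0.0, 0.4]
width: 87.7
grasp_force: 0.0
```

View pics/bc.png

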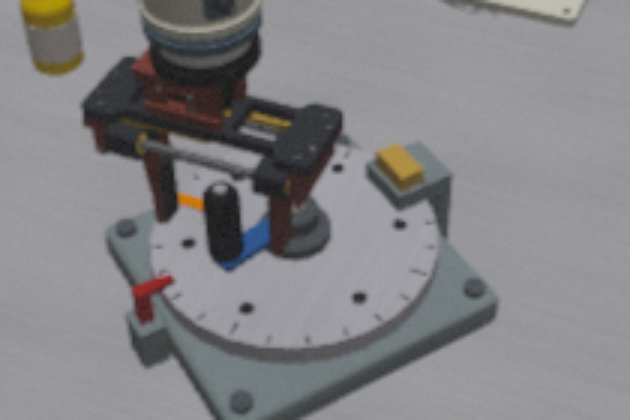

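```bash
python3 -m jog '[[0,0,0,0,0,0,0],[0,0,0,0,0,0,0],[0,0,0,0,0,0,0],[0,0,0,0,0,0,0],[0,0,0,0,0,0,0],[0,0,0,0,0,0,0]]'; python3 - <<'E'
from h import *
shot('scene','c.png'); im=cv2.imread('pics/c.png')[170:310,150:360]; shot('top','ct.png'); im2=cv2.imread('pics/ct.png')[130:270,220:350]
a=cv2.resize(im,(480,320)); b=cv2.resize(im2,(297,320)); cv2.imwrite('pics/cc.png',np.hstack([a,b]))
print(ctrl.get_obs()['ft_force'])
E
```

```text
t: 4.6
ee_pos: [636.3, -53.4, 116.0]
orientation: [0.0, 3.142, -0.0]
ft_force: [0.4, -0.2, 0.2]
width: 43.6
grasp_force: 0.0
[-0.08187653  0.18147628 -0.23352393]
```

View pics/cc.png

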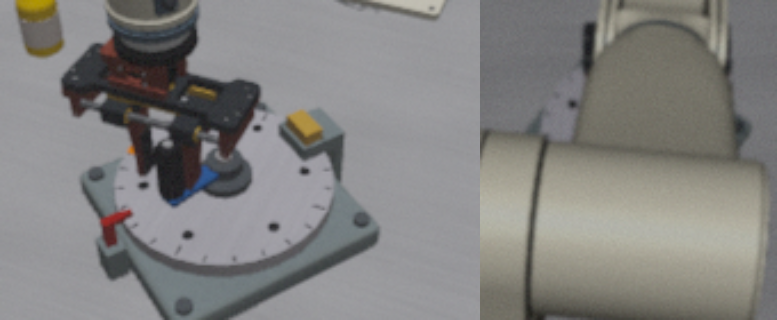

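The scene crop shows the fingers either side of the knob at crop (170,165). The top view is blocked by the arm, so I'll use the scene camera for the mark. Next I close fully and prepare the mark-angle tool and circle rows.

```bash
cat >> h.py <<'E'
PTR=-36.9
def mark(im,n='scene'):
    R=rect(im,n,65,CS[n],130); hsv=cv2.cvtColor(R,cv2.COLOR_RGB2HSV)
    m=cv2.inRange(hsv,(6,140,100),(18,255,255)); v,u=np.nonzero(m); x=130-v-.5; y=130-u-.5; r=np.hypot(x,y)
    k=(r>78)&(r<122); a=np.arctan2(y,x); k&=np.abs(np.angle(np.exp(1j*(a-math.radians(142.5)))))>.28
    if k.sum()<15: return None,int(k.sum())
    return round(math.degrees(np.angle(np.exp(1j*a[k]).mean()))-PTR,1),int(k.sum())
def rows(th0,steps,cx=0,cy=0,R=70,g=0):
    "rows for tool x=-X, y=+Y; th in deg; cumulative rounding"
    th=np.radians(th0+np.r_[0,np.cumsum(steps)])
    s=np.linspace(0,1,len(th))
    px=np.round(-(R*np.cos(th)+s*cx)/40,2); py=np.round((R*np.sin(th)+s*cy)/40,2)
    print('['+','.join(f'[{a:.2f},{b:.2f},0,0,0,0,{g}]' for a,b in zip(np.diff(px),np.diff(py)))+']', 'end',round(math.degrees(th[-1])%360,1))
def look():
    o=ctrl.get_obs(); im=optics.get_image('scene'); return o['t'],mark(im)
E
python3 -m jog '[[0,0,0,0,0,0,0],[0,0,0,0,0,0,0],[0,0,0,0,0,0,0],[0,0,0,0,0,0,0]]'
python3 - <<'E'
from h import *
o=ctrl.get_obs(); print(o['width'],o['grasp_force'],o['ft_force'],o['ee_pos'],look())
print('expected angle of tcp', o['ee_pos'][:2]-C, np.degrees(np.arctan2(*(o['ee_pos'][:2]-C)[::-1])))
rows(-25.3,[8,12]+[16]*8)
E
```

```text
t: 5.1
ee_pos: [636.2, -53.3, 115.9]
orientation: [0.0, -3.141, -0.0]
ft_force: [-0.8, 0.1, -0.2]
width: 27.7
grasp_force: 30.0
27.742049496354486 30.000027070054784 [-0.76357483  0.10238261 -0.17961914] [636.19262631 -53.31864866 115.91036345] (5.1, (-54.9, 173))
expected angle of tcp [ 63.19262631 -30.11864866] -25.483239452610526
[[-0.09,0.23,0,0,0,0,0],[-0.07,0.36,0,0,0,0,0],[0.02,0.48,0,0,0,0,0],[0.16,0.47,0,0,0,0,0],[0.27,0.40,0,0,0,0,0],[0.38,0.31,0,0,0,0,0],[0.45,0.19,0,0,0,0,0],[0.48,0.06,0,0,0,0,0],[0.48,-0.07,0,0,0,0,0],[0.45,-0.21,0,0,0,0,0]] end 122.7
```

```bash
python3 -m jog '[[-0.09,0.23,0,0,0,0,0],[-0.07,0.36,0,0,0,0,0],[0.02,0.48,0,0,0,0,0],[0.16,0.47,0,0,0,0,0],[0.27,0.40,0,0,0,0,0],[0.38,0.31,0,0,0,0,0],[0.45,0.19,0,0,0,0,0],[0.48,0.06,0,0,0,0,0],[0.48,-0.07,0,0,0,0,0],[0.45,-0.21,0,0,0,0,0]]'
python3 - <<'E'
from h import *
print(look()); o=ctrl.get_obs(); d=o['ee_pos'][:2]-C; print(np.hypot(*d), np.degrees(np.arctan2(d[1],d[0])),o['ft_force'])
rows(122.7,[16]*20)
E
```

```text
t: 6.15
ee_pos: [533.9, 36.2, 115.9]
orientation: [-0.004, 3.14, -0.002]
ft_force: [10.4, -13.4, -10.4]
width: 27.7
grasp_force: 30.0
(6.15, (-16.0, 436))
70.96198245955377 125.60076240821148 [ 2.39105244 -9.18514874 -1.39171723]
[[0.36,-0.31,0,0,0,0,0],[0.27,-0.41,0,0,0,0,0],[0.15,-0.47,0,0,0,0,0],[0.01,-0.48,0,0,0,0,0],[-0.13,-0.48,0,0,0,0,0],[-0.24,-0.41,0,0,0,0,0],[-0.36,-0.34,0,0,0,0,0],[-0.43,-0.22,0,0,0,0,0],[-0.48,-0.10,0,0,0,0,0],[-0.48,0.04,0,0,0,0,0],[-0.46,0.17,0,0,0,0,0],[-0.39,0.30,0,0,0,0,0],[-0.30,0.38,0,0,0,0,0],[-0.17,0.46,0,0,0,0,0],[-0.05,0.48,0,0,0,0,0],[0.09,0.48,0,0,0,0,0],[0.22,0.44,0,0,0,0,0],[0.33,0.35,0,0,0,0,0],[0.42,0.26,0,0,0,0,0],[0.47,0.13,0,0,0,0,0]] end 82.7
```

```bash
python3 -m jog '[[0.36,-0.31,0,0,0,0,0],[0.27,-0.41,0,0,0,0,0],[0.15,-0.47,0,0,0,0,0],[0.01,-0.48,0,0,0,0,0],[-0.13,-0.48,0,0,0,0,0],[-0.24,-0.41,0,0,0,0,0],[-0.36,-0.34,0,0,0,0,0],[-0.43,-0.22,0,0,0,0,0],[-0.48,-0.10,0,0,0,0,0],[-0.48,0.04,0,0,0,0,0],[-0.46,0.17,0,0,0,0,0],[-0.39,0.30,0,0,0,0,0]]'
python3 -c "
from h import *
print(look())"
python3 -m jog '[[-0.30,0.38,0,0,0,0,0],[-0.17,0.46,0,0,0,0,0],[-0.05,0.48,0,0,0,0,0],[0.09,0.48,0,0,0,0,0],[0.22,0.44,0,0,0,0,0],[0.33,0.35,0,0,0,0,0],[0.42,0.26,0,0,0,0,0],[0.47,0.13,0,0,0,0,0]]'
python3 - <<'E'
from h import *
print(look()); o=ctrl.get_obs(); d=o['ee_pos'][:2]-C; print(np.hypot(*d), np.degrees(np.arctan2(d[1],d[0])),o['ft_force'])
rows(82.7,[18]*20)
E
```

```text
t: 7.4
ee_pos: [622.4, -72.1, 115.9]
orientation: [-0.0, 3.142, -0.001]
ft_force: [0.5, -1.4, -1.6]
width: 27.4
grasp_force: 30.0
(7.4, (73.2, 430))
t: 8.25
ee_pos: [579.5, 48.0, 115.9]
orientation: [0.002, -3.14, -0.0]
ft_force: [0.4, -8.0, -1.3]
width: 27.6
grasp_force: 30.0
(8.25, (148.2, 441))
71.2357787247236 87.58709522848591 [-5.11395243  1.33787291  8.4558421 ]
[[0.54,-0.02,0,0,0,0,0],[0.52,-0.18,0,0,0,0,0],[0.43,-0.34,0,0,0,0,0],[0.31,-0.45,0,0,0,0,0],[0.16,-0.53,0,0,0,0,0],[-0.02,-0.54,0,0,0,0,0],[-0.18,-0.52,0,0,0,0,0],[-0.34,-0.43,0,0,0,0,0],[-0.45,-0.31,0,0,0,0,0],[-0.53,-0.16,0,0,0,0,0],[-0.54,0.02,0,0,0,0,0],[-0.52,0.18,0,0,0,0,0],[-0.43,0.34,0,0,0,0,0],[-0.31,0.45,0,0,0,0,0],[-0.16,0.53,0,0,0,0,0],[0.02,0.54,0,0,0,0,0],[0.18,0.52,0,0,0,0,0],[0.34,0.43,0,0,0,0,0],[0.45,0.31,0,0,0,0,0],[0.53,0.16,0,0,0,0,0]] end 82.7
```

```bash
python3 -c "
from h import *
rows(82.7,[19]*20)
rows(82.7+380,[19]*20)"
```

```text
[[0.57,-0.03,0,0,0,0,0],[0.54,-0.21,0,0,0,0,0],[0.44,-0.37,0,0,0,0,0],[0.30,-0.49,0,0,0,0,0],[0.12,-0.57,0,0,0,0,0],[-0.07,-0.57,0,0,0,0,0],[-0.26,-0.52,0,0,0,0,0],[-0.41,-0.41,0,0,0,0,0],[-0.52,-0.25,0,0,0,0,0],[-0.57,-0.07,0,0,0,0,0],[-0.57,0.12,0,0,0,0,0],[-0.49,0.30,0,0,0,0,0],[-0.37,0.45,0,0,0,0,0],[-0.21,0.54,0,0,0,0,0],[-0.01,0.57,0,0,0,0,0],[0.17,0.56,0,0,0,0,0],[0.34,0.46,0,0,0,0,0],[0.47,0.33,0,0,0,0,0],[0.56,0.16,0,0,0,0,0],[0.57,-0.03,0,0,0,0,0]] end 102.7
[[0.54,-0.22,0,0,0,0,0],[0.43,-0.38,0,0,0,0,0],[0.29,-0.50,0,0,0,0,0],[0.11,-0.57,0,0,0,0,0],[-0.08,-0.57,0,0,0,0,0],[-0.27,-0.52,0,0,0,0,0],[-0.41,-0.40,0,0,0,0,0],[-0.53,-0.24,0,0,0,0,0],[-0.57,-0.06,0,0,0,0,0],[-0.57,0.14,0,0,0,0,0],[-0.48,0.30,0,0,0,0,0],[-0.37,0.45,0,0,0,0,0],[-0.19,0.55,0,0,0,0,0],[-0.01,0.57,0,0,0,0,0],[0.18,0.55,0,0,0,0,0],[0.35,0.46,0,0,0,0,0],[0.48,0.32,0,0,0,0,0],[0.56,0.15,0,0,0,0,0],[0.57,-0.04,0,0,0,0,0],[0.54,-0.23,0,0,0,0,0]] end 122.7
```

```bash
python3 -m jog '[[0.57,-0.03,0,0,0,0,0],[0.54,-0.21,0,0,0,0,0],[0.44,-0.37,0,0,0,0,0],[0.30,-0.49,0,0,0,0,0],[0.12,-0.57,0,0,0,0,0],[-0.07,-0.57,0,0,0,0,0],[-0.26,-0.52,0,0,0,0,0],[-0.41,-0.41,0,0,0,0,0],[-0.52,-0.25,0,0,0,0,0],[-0.57,-0.07,0,0,0,0,0],[-0.57,0.12,0,0,0,0,0],[-0.49,0.30,0,0,0,0,0]]'
python3 -c "
from h import *
print(look())"
python3 -m jog '[[-0.37,0.45,0,0,0,0,0],[-0.21,0.54,0,0,0,0,0],[-0.01,0.57,0,0,0,0,0],[0.17,0.56,0,0,0,0,0],[0.34,0.46,0,0,0,0,0],[0.47,0.33,0,0,0,0,0],[0.56,0.16,0,0,0,0,0],[0.57,-0.03,0,0,0,0,0]]'
python3 - <<'E'
from h import *
print(look()); o=ctrl.get_obs(); d=o['ee_pos'][:2]-C; print(np.hypot(*d), np.degrees(np.arctan2(d[1],d[0])),o['ft_force'])
E
```

```text
t: 9.5
ee_pos: [617.8, -76.3, 115.9]
orientation: [-0.001, -3.14, 0.0]
ft_force: [-2.0, 0.8, -0.5]
width: 27.2
grasp_force: 30.0
(9.5, (-88.8, 256))
t: 10.35
ee_pos: [555.4, 46.1, 115.9]
orientation: [0.004, -3.141, 0.001]
ft_force: [4.2, -15.1, -5.5]
width: 27.3
grasp_force: 30.0
(10.35, (6.6, 458))
71.15465054958432 107.4550506269972 [-3.95285523 -4.03111561  9.50668417]
```

```bash
python3 -c "
from h import *
rows(122.7,[19]*20)
rows(142.7,[19]*20)"
python3 -m jog '[[0.54,-0.22,0,0,0,0,0],[0.43,-0.38,0,0,0,0,0],[0.29,-0.50,0,0,0,0,0],[0.11,-0.57,0,0,0,0,0],[-0.08,-0.57,0,0,0,0,0],[-0.27,-0.52,0,0,0,0,0],[-0.41,-0.40,0,0,0,0,0],[-0.53,-0.24,0,0,0,0,0],[-0.57,-0.06,0,0,0,0,0],[-0.57,0.14,0,0,0,0,0],[-0.48,0.30,0,0,0,0,0],[-0.37,0.45,0,0,0,0,0],[-0.19,0.55,0,0,0,0,0],[-0.01,0.57,0,0,0,0,0],[0.18,0.55,0,0,0,0,0],[0.35,0.46,0,0,0,0,0],[0.48,0.32,0,0,0,0,0],[0.56,0.15,0,0,0,0,0],[0.57,-0.04,0,0,0,0,0],[0.54,-0.23,0,0,0,0,0]]'
```

```text
[[0.42,-0.39,0,0,0,0,0],[0.28,-0.50,0,0,0,0,0],[0.10,-0.57,0,0,0,0,0],[-0.09,-0.57,0,0,0,0,0],[-0.28,-0.51,0,0,0,0,0],[-0.42,-0.39,0,0,0,0,0],[-0.53,-0.24,0,0,0,0,0],[-0.57,-0.04,0,0,0,0,0],[-0.56,0.14,0,0,0,0,0],[-0.49,0.31,0,0,0,0,0],[-0.35,0.46,0,0,0,0,0],[-0.19,0.55,0,0,0,0,0],[0.01,0.57,0,0,0,0,0],[0.18,0.55,0,0,0,0,0],[0.36,0.45,0,0,0,0,0],[0.49,0.32,0,0,0,0,0],[0.56,0.14,0,0,0,0,0],[0.57,-0.06,0,0,0,0,0],[0.53,-0.23,0,0,0,0,0],[0.42,-0.40,0,0,0,0,0]] end 142.7
[[0.27,-0.51,0,0,0,0,0],[0.09,-0.57,0,0,0,0,0],[-0.10,-0.57,0,0,0,0,0],[-0.28,-0.50,0,0,0,0,0],[-0.43,-0.39,0,0,0,0,0],[-0.54,-0.22,0,0,0,0,0],[-0.57,-0.04,0,0,0,0,0],[-0.56,0.15,0,0,0,0,0],[-0.48,0.32,0,0,0,0,0],[-0.35,0.47,0,0,0,0,0],[-0.17,0.55,0,0,0,0,0],[0.01,0.57,0,0,0,0,0],[0.20,0.55,0,0,0,0,0],[0.36,0.44,0,0,0,0,0],[0.50,0.31,0,0,0,0,0],[0.56,0.13,0,0,0,0,0],[0.57,-0.07,0,0,0,0,0],[0.53,-0.24,0,0,0,0,0],[0.41,-0.40,0,0,0,0,0],[0.26,-0.52,0,0,0,0,0]] end 162.7
t: 12.4
ee_pos: [533.0, 35.8, 116.0]
orientation: [-0.004, 3.141, -0.002]
ft_force: [11.7, -15.5, -11.2]
width: 27.1
grasp_force: 30.0
```

```bash
python3 -c "
from h import *
print(look())"
python3 -m jog '[[0.42,-0.39,0,0,0,0,0],[0.28,-0.50,0,0,0,0,0],[0.10,-0.57,0,0,0,0,0],[-0.09,-0.57,0,0,0,0,0],[-0.28,-0.51,0,0,0,0,0],[-0.42,-0.39,0,0,0,0,0],[-0.53,-0.24,0,0,0,0,0],[-0.57,-0.04,0,0,0,0,0],[-0.56,0.14,0,0,0,0,0],[-0.49,0.31,0,0,0,0,0],[-0.35,0.46,0,0,0,0,0],[-0.19,0.55,0,0,0,0,0],[0.01,0.57,0,0,0,0,0],[0.18,0.55,0,0,0,0,0],[0.36,0.45,0,0,0,0,0],[0.49,0.32,0,0,0,0,0],[0.56,0.14,0,0,0,0,0],[0.57,-0.06,0,0,0,0,0],[0.53,-0.23,0,0,0,0,0],[0.42,-0.40,0,0,0,0,0]]'
python3 -c "
from h import *
print(look())"
```

```text
(12.4, (-109.8, 416))
t: 14.45
ee_pos: [516.0, 19.1, 116.1]
orientation: [-0.004, 3.14, -0.002]
ft_force: [15.1, -10.2, -15.3]
width: 27.3
grasp_force: 30.0
(14.45, (135.0, 443))
```

```bash
python3 -c "
from h import *
rows(142.7,[19.3]*20)
rows(142.7+386,[19.3]*20)
rows(142.7+772,[19.3]*20)"
```

```text
[[0.27,-0.52,0,0,0,0,0],[0.09,-0.58,0,0,0,0,0],[-0.11,-0.58,0,0,0,0,0],[-0.30,-0.50,0,0,0,0,0],[-0.44,-0.38,0,0,0,0,0],[-0.55,-0.21,0,0,0,0,0],[-0.59,-0.02,0,0,0,0,0],[-0.56,0.17,0,0,0,0,0],[-0.47,0.35,0,0,0,0,0],[-0.32,0.49,0,0,0,0,0],[-0.15,0.57,0,0,0,0,0],[0.04,0.58,0,0,0,0,0],[0.24,0.54,0,0,0,0,0],[0.40,0.43,0,0,0,0,0],[0.53,0.27,0,0,0,0,0],[0.58,0.08,0,0,0,0,0],[0.57,-0.11,0,0,0,0,0],[0.51,-0.30,0,0,0,0,0],[0.38,-0.45,0,0,0,0,0],[0.21,-0.55,0,0,0,0,0]] end 168.7
[[0.01,-0.58,0,0,0,0,0],[-0.17,-0.56,0,0,0,0,0],[-0.36,-0.47,0,0,0,0,0],[-0.49,-0.33,0,0,0,0,0],[-0.56,-0.14,0,0,0,0,0],[-0.59,0.05,0,0,0,0,0],[-0.53,0.24,0,0,0,0,0],[-0.43,0.40,0,0,0,0,0],[-0.27,0.52,0,0,0,0,0],[-0.08,0.58,0,0,0,0,0],[0.12,0.58,0,0,0,0,0],[0.30,0.50,0,0,0,0,0],[0.44,0.38,0,0,0,0,0],[0.55,0.21,0,0,0,0,0],[0.59,0.01,0,0,0,0,0],[0.56,-0.18,0,0,0,0,0],[0.47,-0.35,0,0,0,0,0],[0.32,-0.49,0,0,0,0,0],[0.14,-0.57,0,0,0,0,0],[-0.05,-0.58,0,0,0,0,0]] end 194.7
[[-0.24,-0.54,0,0,0,0,0],[-0.40,-0.42,0,0,0,0,0],[-0.53,-0.27,0,0,0,0,0],[-0.58,-0.08,0,0,0,0,0],[-0.57,0.12,0,0,0,0,0],[-0.51,0.30,0,0,0,0,0],[-0.37,0.45,0,0,0,0,0],[-0.21,0.55,0,0,0,0,0],[-0.01,0.59,0,0,0,0,0],[0.18,0.55,0,0,0,0,0],[0.36,0.47,0,0,0,0,0],[0.49,0.32,0,0,0,0,0],[0.57,0.14,0,0,0,0,0],[0.58,-0.05,0,0,0,0,0],[0.53,-0.24,0,0,0,0,0],[0.43,-0.41,0,0,0,0,0],[0.26,-0.52,0,0,0,0,0],[0.08,-0.58,0,0,0,0,0],[-0.12,-0.58,0,0,0,0,0],[-0.30,-0.50,0,0,0,0,0]] end 220.7
```

```bash
python3 -m jog '[[0.27,-0.52,0,0,0,0,0],[0.09,-0.58,0,0,0,0,0],[-0.11,-0.58,0,0,0,0,0],[-0.30,-0.50,0,0,0,0,0],[-0.44,-0.38,0,0,0,0,0],[-0.55,-0.21,0,0,0,0,0],[-0.59,-0.02,0,0,0,0,0],[-0.56,0.17,0,0,0,0,0],[-0.47,0.35,0,0,0,0,0],[-0.32,0.49,0,0,0,0,0],[-0.15,0.57,0,0,0,0,0],[0.04,0.58,0,0,0,0,0],[0.24,0.54,0,0,0,0,0],[0.40,0.43,0,0,0,0,0],[0.53,0.27,0,0,0,0,0],[0.58,0.08,0,0,0,0,0],[0.57,-0.11,0,0,0,0,0],[0.51,-0.30,0,0,0,0,0],[0.38,-0.45,0,0,0,0,0],[0.21,-0.55,0,0,0,0,0]]'
python3 -m jog '[[0.01,-0.58,0,0,0,0,0],[-0.17,-0.56,0,0,0,0,0],[-0.36,-0.47,0,0,0,0,0],[-0.49,-0.33,0,0,0,0,0],[-0.56,-0.14,0,0,0,0,0],[-0.59,0.05,0,0,0,0,0],[-0.53,0.24,0,0,0,0,0],[-0.43,0.40,0,0,0,0,0],[-0.27,0.52,0,0,0,0,0],[-0.08,0.58,0,0,0,0,0],[0.12,0.58,0,0,0,0,0],[0.30,0.50,0,0,0,0,0],[0.44,0.38,0,0,0,0,0],[0.55,0.21,0,0,0,0,0],[0.59,0.01,0,0,0,0,0],[0.56,-0.18,0,0,0,0,0],[0.47,-0.35,0,0,0,0,0],[0.32,-0.49,0,0,0,0,0],[0.14,-0.57,0,0,0,0,0],[-0.05,-0.58,0,0,0,0,0]]'
python3 -m jog '[[-0.24,-0.54,0,0,0,0,0],[-0.40,-0.42,0,0,0,0,0],[-0.53,-0.27,0,0,0,0,0],[-0.58,-0.08,0,0,0,0,0],[-0.57,0.12,0,0,0,0,0],[-0.51,0.30,0,0,0,0,0],[-0.37,0.45,0,0,0,0,0],[-0.21,0.55,0,0,0,0,0],[-0.01,0.59,0,0,0,0,0],[0.18,0.55,0,0,0,0,0],[0.36,0.47,0,0,0,0,0],[0.49,0.32,0,0,0,0,0],[0.57,0.14,0,0,0,0,0],[0.58,-0.05,0,0,0,0,0],[0.53,-0.24,0,0,0,0,0],[0.43,-0.41,0,0,0,0,0],[0.26,-0.52,0,0,0,0,0],[0.08,-0.58,0,0,0,0,0],[-0.12,-0.58,0,0,0,0,0],[-0.30,-0.50,0,0,0,0,0]]'
python3 -c "
from h import *
print(look()); o=ctrl.get_obs(); d=o['ee_pos'][:2]-C; print(np.hypot(*d), np.degrees(np.arctan2(d[1],d[0])),o['ft_force'])
rows(220.7,[19.3]*10)"
```

```text
t: 16.5
ee_pos: [503.9, -9.8, 116.2]
orientation: [-0.002, 3.138, -0.001]
ft_force: [18.0, -2.6, -19.9]
width: 27.3
grasp_force: 30.0
t: 18.5
ee_pos: [505.4, -40.7, 116.1]
orientation: [-0.0, 3.138, 0.001]
ft_force: [18.6, 5.5, -19.7]
width: 27.6
grasp_force: 30.0
t: 20.5
ee_pos: [520.0, -68.2, 116.1]
orientation: [0.002, 3.139, 0.003]
ft_force: [15.9, 15.3, -15.5]
width: 27.6
grasp_force: 30.0
(20.5, (162.7, 83))
68.98878244080369 -136.89565159804263 [  7.26983391   0.41558076 -16.22625113]
[[-0.45,-0.38,0,0,0,0,0],[-0.56,-0.20,0,0,0,0,0],[-0.58,-0.01,0,0,0,0,0],[-0.56,0.18,0,0,0,0,0],[-0.46,0.36,0,0,0,0,0],[-0.32,0.49,0,0,0,0,0],[-0.15,0.57,0,0,0,0,0],[0.06,0.59,0,0,0,0,0],[0.25,0.53,0,0,0,0,0],[0.40,0.42,0,0,0,0,0]] end 53.7
```

```bash
python3 -m jog '[[-0.45,-0.38,0,0,0,0,0],[-0.56,-0.20,0,0,0,0,0],[-0.58,-0.01,0,0,0,0,0],[-0.56,0.18,0,0,0,0,0],[-0.46,0.36,0,0,0,0,0],[-0.32,0.49,0,0,0,0,0],[-0.15,0.57,0,0,0,0,0],[0.06,0.59,0,0,0,0,0],[0.25,0.53,0,0,0,0,0],[0.40,0.42,0,0,0,0,0]]'
python3 -c "
from h import *
print(look())
rows(53.7,[19.3]*20)
rows(53.7+386,[19.3]*20)
"
```

```text
t: 21.55
ee_pos: [613.9, 35.2, 116.0]
orientation: [-0.001, 3.141, 0.001]
ft_force: [-1.2, -1.8, -2.1]
width: 27.4
grasp_force: 30.0
(21.55, (-73.4, 431))
[[0.53,0.26,0,0,0,0,0],[0.58,0.08,0,0,0,0,0],[0.57,-0.12,0,0,0,0,0],[0.51,-0.31,0,0,0,0,0],[0.37,-0.45,0,0,0,0,0],[0.20,-0.55,0,0,0,0,0],[0.01,-0.59,0,0,0,0,0],[-0.19,-0.55,0,0,0,0,0],[-0.36,-0.47,0,0,0,0,0],[-0.49,-0.32,0,0,0,0,0],[-0.57,-0.14,0,0,0,0,0],[-0.58,0.06,0,0,0,0,0],[-0.53,0.25,0,0,0,0,0],[-0.42,0.41,0,0,0,0,0],[-0.27,0.52,0,0,0,0,0],[-0.07,0.59,0,0,0,0,0],[0.13,0.57,0,0,0,0,0],[0.30,0.50,0,0,0,0,0],[0.46,0.37,0,0,0,0,0],[0.55,0.20,0,0,0,0,0]] end 79.7
[[0.58,0.01,0,0,0,0,0],[0.56,-0.19,0,0,0,0,0],[0.46,-0.36,0,0,0,0,0],[0.32,-0.49,0,0,0,0,0],[0.14,-0.57,0,0,0,0,0],[-0.06,-0.59,0,0,0,0,0],[-0.25,-0.53,0,0,0,0,0],[-0.41,-0.42,0,0,0,0,0],[-0.53,-0.26,0,0,0,0,0],[-0.58,-0.07,0,0,0,0,0],[-0.58,0.13,0,0,0,0,0],[-0.50,0.31,0,0,0,0,0],[-0.36,0.45,0,0,0,0,0],[-0.20,0.55,0,0,0,0,0],[-0.01,0.59,0,0,0,0,0],[0.19,0.56,0,0,0,0,0],[0.36,0.46,0,0,0,0,0],[0.50,0.31,0,0,0,0,0],[0.57,0.14,0,0,0,0,0],[0.58,-0.07,0,0,0,0,0]] end 105.7
```

```bash
python3 -c "
from h import *
rows(53.7,[18,17,16,15,14,13,12,11,10,10])"
```

```text
[[0.49,0.25,0,0,0,0,0],[0.51,0.09,0,0,0,0,0],[0.48,-0.06,0,0,0,0,0],[0.43,-0.17,0,0,0,0,0],[0.34,-0.25,0,0,0,0,0],[0.25,-0.31,0,0,0,0,0],[0.17,-0.32,0,0,0,0,0],[0.09,-0.33,0,0,0,0,0],[0.03,-0.30,0,0,0,0,0],[-0.03,-0.30,0,0,0,0,0]] end 189.7
```

```bash
python3 -m jog '[[0.49,0.25,0,0,0,0,0],[0.51,0.09,0,0,0,0,0],[0.48,-0.06,0,0,0,0,0],[0.43,-0.17,0,0,0,0,0],[0.34,-0.25,0,0,0,0,0],[0.25,-0.31,0,0,0,0,0],[0.17,-0.32,0,0,0,0,0],[0.09,-0.33,0,0,0,0,0],[0.03,-0.30,0,0,0,0,0],[-0.03,-0.30,0,0,0,0,0]]'
python3 -c "
from h import *
print(look())
rows(189.7,[9]*10)"
```

```text
t: 22.6
ee_pos: [504.3, -34.9, 116.1]
orientation: [0.0, 3.139, 0.001]
ft_force: [9.0, 2.3, -11.0]
width: 27.2
grasp_force: 30.0
(22.6, (30.4, 434))
[[-0.06,-0.27,0,0,0,0,0],[-0.11,-0.25,0,0,0,0,0],[-0.15,-0.24,0,0,0,0,0],[-0.18,-0.20,0,0,0,0,0],[-0.21,-0.18,0,0,0,0,0],[-0.23,-0.14,0,0,0,0,0],[-0.26,-0.10,0,0,0,0,0],[-0.27,-0.06,0,0,0,0,0],[-0.27,-0.02,0,0,0,0,0],[-0.27,0.03,0,0,0,0,0]] end 279.7
```

```bash
python3 -c "
from h import *
rows(189.7,[12]+[14]*19)
rows(189.7+278,[14]*8)"
```

```text
[[-0.09,-0.36,0,0,0,0,0],[-0.21,-0.37,0,0,0,0,0],[-0.29,-0.31,0,0,0,0,0],[-0.35,-0.24,0,0,0,0,0],[-0.41,-0.14,0,0,0,0,0],[-0.42,-0.04,0,0,0,0,0],[-0.42,0.07,0,0,0,0,0],[-0.40,0.16,0,0,0,0,0],[-0.34,0.25,0,0,0,0,0],[-0.27,0.33,0,0,0,0,0],[-0.18,0.39,0,0,0,0,0],[-0.09,0.42,0,0,0,0,0],[0.03,0.42,0,0,0,0,0],[0.12,0.41,0,0,0,0,0],[0.22,0.37,0,0,0,0,0],[0.30,0.30,0,0,0,0,0],[0.36,0.22,0,0,0,0,0],[0.41,0.13,0,0,0,0,0],[0.42,0.03,0,0,0,0,0],[0.42,-0.08,0,0,0,0,0]] end 107.7
[[0.39,-0.18,0,0,0,0,0],[0.33,-0.27,0,0,0,0,0],[0.26,-0.34,0,0,0,0,0],[0.17,-0.39,0,0,0,0,0],[0.07,-0.42,0,0,0,0,0],[-0.04,-0.42,0,0,0,0,0],[-0.13,-0.41,0,0,0,0,0],[-0.23,-0.36,0,0,0,0,0]] end 219.7
```

```bash
python3 -m jog '[[-0.09,-0.36,0,0,0,0,0],[-0.21,-0.37,0,0,0,0,0],[-0.29,-0.31,0,0,0,0,0],[-0.35,-0.24,0,0,0,0,0],[-0.41,-0.14,0,0,0,0,0],[-0.42,-0.04,0,0,0,0,0],[-0.42,0.07,0,0,0,0,0],[-0.40,0.16,0,0,0,0,0],[-0.34,0.25,0,0,0,0,0],[-0.27,0.33,0,0,0,0,0],[-0.18,0.39,0,0,0,0,0],[-0.09,0.42,0,0,0,0,0],[0.03,0.42,0,0,0,0,0],[0.12,0.41,0,0,0,0,0],[0.22,0.37,0,0,0,0,0],[0.30,0.30,0,0,0,0,0],[0.36,0.22,0,0,0,0,0],[0.41,0.13,0,0,0,0,0],[0.42,0.03,0,0,0,0,0],[0.42,-0.08,0,0,0,0,0]]'
python3 -m jog '[[0.39,-0.18,0,0,0,0,0],[0.33,-0.27,0,0,0,0,0],[0.26,-0.34,0,0,0,0,0],[0.17,-0.39,0,0,0,0,0],[0.07,-0.42,0,0,0,0,0],[-0.04,-0.42,0,0,0,0,0],[-0.13,-0.41,0,0,0,0,0],[-0.23,-0.36,0,0,0,0,0]]'
python3 -c "
from h import *
print(look())
rows(219.7,[11,9,8,8,8])"
```

```text
t: 24.65
ee_pos: [549.8, 44.2, 116.0]
orientation: [0.002, -3.141, 0.001]
ft_force: [4.4, -8.7, -3.9]
width: 27.2
grasp_force: 30.0
t: 25.45
ee_pos: [519.4, -67.3, 116.0]
orientation: [0.002, 3.139, 0.003]
ft_force: [11.4, 11.8, -10.9]
width: 27.6
grasp_force: 30.0
(25.45, (-124.0, 428))
[[-0.24,-0.23,0,0,0,0,0],[-0.23,-0.16,0,0,0,0,0],[-0.22,-0.11,0,0,0,0,0],[-0.23,-0.08,0,0,0,0,0],[-0.24,-0.04,0,0,0,0,0]] end 263.7
```

```bash
python3 -c "
from h import *
rows(219.7,[11]+[9]*9)
rows(219.7+92,[9]*16)"
```

```text
[[-0.24,-0.23,0,0,0,0,0],[-0.23,-0.16,0,0,0,0,0],[-0.24,-0.12,0,0,0,0,0],[-0.27,-0.08,0,0,0,0,0],[-0.27,-0.04,0,0,0,0,0],[-0.27,0.01,0,0,0,0,0],[-0.27,0.05,0,0,0,0,0],[-0.26,0.09,0,0,0,0,0],[-0.25,0.13,0,0,0,0,0],[-0.21,0.16,0,0,0,0,0]] end 311.7
[[-0.19,0.20,0,0,0,0,0],[-0.16,0.23,0,0,0,0,0],[-0.12,0.24,0,0,0,0,0],[-0.08,0.27,0,0,0,0,0],[-0.04,0.27,0,0,0,0,0],[0.01,0.27,0,0,0,0,0],[0.05,0.27,0,0,0,0,0],[0.09,0.26,0,0,0,0,0],[0.13,0.25,0,0,0,0,0],[0.16,0.21,0,0,0,0,0],[0.20,0.19,0,0,0,0,0],[0.23,0.16,0,0,0,0,0],[0.24,0.12,0,0,0,0,0],[0.27,0.08,0,0,0,0,0],[0.27,0.04,0,0,0,0,0],[0.27,-0.01,0,0,0,0,0]] end 95.7
```

```bash
python3 -m jog '[[-0.24,-0.23,0,0,0,0,0],[-0.23,-0.16,0,0,0,0,0],[-0.24,-0.12,0,0,0,0,0],[-0.27,-0.08,0,0,0,0,0],[-0.27,-0.04,0,0,0,0,0],[-0.27,0.01,0,0,0,0,0],[-0.27,0.05,0,0,0,0,0],[-0.26,0.09,0,0,0,0,0],[-0.25,0.13,0,0,0,0,0],[-0.21,0.16,0,0,0,0,0]]'
python3 -c "
from h import *
print(look())"
python3 -m jog '[[-0.19,0.20,0,0,0,0,0],[-0.16,0.23,0,0,0,0,0],[-0.12,0.24,0,0,0,0,0],[-0.08,0.27,0,0,0,0,0],[-0.04,0.27,0,0,0,0,0],[0.01,0.27,0,0,0,0,0]]'
python3 -c "
from h import *
print(look())"
```

```text
t: 26.5
ee_pos: [619.4, -75.1, 115.9]
orientation: [0.0, -3.14, -0.0]
ft_force: [-3.2, 4.5, 4.1]
width: 27.5
grasp_force: 30.0
(26.5, (None, 0))
t: 27.15
ee_pos: [643.2, -15.8, 116.0]
orientation: [-0.0, 3.141, -0.001]
ft_force: [-1.8, -1.5, 1.7]
width: 27.5
grasp_force: 30.0
(27.15, (-55.8, 437))
```

```bash
python3 -m jog '[[0.05,0.27,0,0,0,0,0],[0.09,0.26,0,0,0,0,0],[0.13,0.25,0,0,0,0,0],[0.16,0.21,0,0,0,0,0],[0.20,0.19,0,0,0,0,0],[0.23,0.16,0,0,0,0,0],[0.24,0.12,0,0,0,0,0],[0.27,0.08,0,0,0,0,0],[0.27,0.04,0,0,0,0,0],[0.27,-0.01,0,0,0,0,0]]'
python3 -c "
from h import *
print(look())
rows(95.7,[9]*10)"
```

```text
t: 28.2
ee_pos: [564.9, 47.4, 116.0]
orientation: [0.0, -3.141, -0.002]
ft_force: [1.2, 4.2, 0.5]
width: 27.6
grasp_force: 30.0
(28.2, (-25.8, 441))
[[0.27,-0.05,0,0,0,0,0],[0.26,-0.09,0,0,0,0,0],[0.25,-0.13,0,0,0,0,0],[0.21,-0.16,0,0,0,0,0],[0.19,-0.20,0,0,0,0,0],[0.16,-0.23,0,0,0,0,0],[0.12,-0.24,0,0,0,0,0],[0.08,-0.27,0,0,0,0,0],[0.04,-0.27,0,0,0,0,0],[-0.01,-0.27,0,0,0,0,0]] end 185.7
```

```bash
python3 -m jog '[[0.27,-0.05,0,0,0,0,0],[0.26,-0.09,0,0,0,0,0],[0.25,-0.13,0,0,0,0,0],[0.21,-0.16,0,0,0,0,0],[0.19,-0.20,0,0,0,0,0],[0.16,-0.23,0,0,0,0,0],[0.12,-0.24,0,0,0,0,0],[0,0,0,0,0,0,0],[0,0,0,0,0,0,0],[0,0,0,0,0,0,0],[0,0,0,0,0,0,0],[0,0,0,0,0,0,0],[0,0,0,0,0,0,0]]'
python3 -c "
from h import *
print(look(),look(),ctrl.get_obs()['ft_force'])
rows(158.7,[7]*10)"
```

```text
t: 29.55
ee_pos: [507.9, 2.5, 115.9]
orientation: [0.001, -3.141, -0.0]
ft_force: [-2.3, 1.2, 2.7]
width: 27.2
grasp_force: 30.0
(29.55, (-0.8, 421)) (29.6, (-0.9, 416)) [-1.82772893  1.49694624  2.37358657]
[[0.07,-0.21,0,0,0,0,0],[0.04,-0.21,0,0,0,0,0],[0.01,-0.21,0,0,0,0,0],[-0.01,-0.21,0,0,0,0,0],[-0.04,-0.21,0,0,0,0,0],[-0.06,-0.21,0,0,0,0,0],[-0.09,-0.19,0,0,0,0,0],[-0.11,-0.19,0,0,0,0,0],[-0.13,-0.16,0,0,0,0,0],[-0.15,-0.15,0,0,0,0,0]] end 228.7
```

The mark is standing at −0.9°, against a tolerance of about ±6.8°. I'll release the knob and retreat upward.

```bash
python3 -m jog '[[0,0,0,0,0,0,1],[0,0,0,0,0,0,1],[0,0,0,0,0,0,1],[0,0,0,0,0,0,1],[0,0,0,0,0,0,1],[0,0,0,0,0,0,1],[0,0,0,0,0,0,1],[0,0,0,0,0,0,1],[0,0,-0.2,0,0,0,1],[0,0,-0.5,0,0,0,1],[0,0,-0.8,0,0,0,1],[0,0,-0.8,0,0,0,1],[0,0,-0.3,0,0,0,1],[0,0,0,0,0,0,1],[0,0,0,0,0,0,1],[0,0,0,0,0,0,1],[0,0,0,0,0,0,1],[0,0,0,0,0,0,1]]'
python3 - <<'E'
from h import *
print(look()); shot('scene','f.png'); im=cv2.imread('pics/f.png')[150:330,90:360]; cv2.imwrite('pics/fc.png',cv2.resize(im,None,fx=2.8,fy=2.8)); print(look())
E
```

```text
t: 31.45
ee_pos: [507.4, 2.3, 219.0]
orientation: [0.0, -3.14, -0.0]
ft_force: [0.9, 0.1, -0.6]
width: 87.7
grasp_force: 0.0
(31.45, (-0.8, 429))
(31.55, (-0.8, 421))
```

View pics/fc.png

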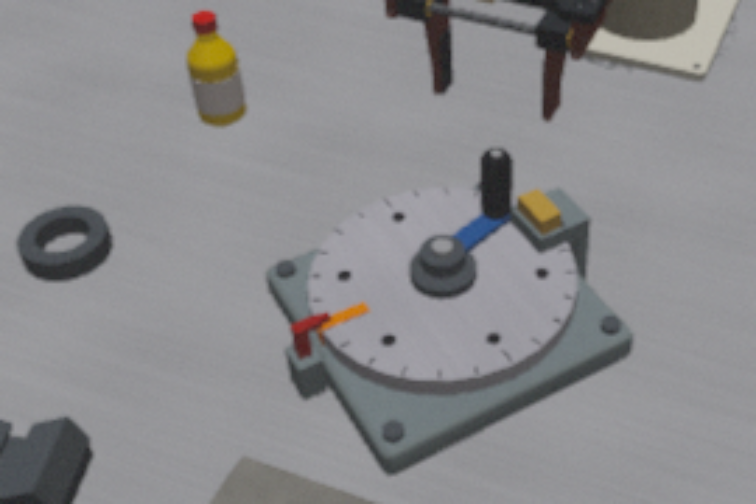

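The picture shows the orange mark ending under the red pointer tip at crop (328,318), the knob free, the wiper in its guide, and the bottle and ring standing as they were. I'm handing in.

```bash
python3 -c "
from workcell import ctrl
print(ctrl.close_job())"
```

```text
the job is handed in; nothing more can be done
None
```

I handed the job in at about 31.6 s; no verdict came back. The platter ran about 6 s at an average of about 20.7 turns per minute (19–23 held as an average from the pictures, not checked moment to moment). It then stopped with the mark about 0.8° from the pointer, the knob is released, and the wiper, bottle and ring look undisturbed; the last picture did not show the micrometer stand and plug gauges.

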